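# Prove the lift-up door stay on the blue locker

### The job

The stay of the blue bench locker has just been fitted: try it out. Raise the blue lift-up door until the stay locks and let go so that it stands open by itself, then unlock it by pushing down the red tab on top of the same locker and let the door come down fully shut. Leave the grey locker's door shut.

Things in the scene. Friction and masses are not known exactly. Their poses are not given: they have to be found in the camera images.
- blue_door (a joint): Opening of the blue lift-up door (rad): 0 shut, 1.10 at its upper stop. Blue board 136 x 165 x 12 mm, sloping front (49 deg) of a wooden locker, hinged along its upper edge; its lower edge swings toward the robot and up. Past 1.0 the stay snaps in and, let go, the door rests locked at 0.95; short of that it sinks shut, damped, in 2-3 s. Lifting takes 4 N. Let it stand 0.5 s before unlocking.
- blue_grip (a point): Centre of the blue door's grip: dark wooden roller, 22 mm diameter, 36 mm long, level along the hinge line, on a thin stem; centre 38 mm off the door's face. Pinch it from above across its ends; its ends are free. It moves on an arc of 144 mm radius about the hinge, turning with the door; door shut, it lies 127 mm in front of the hinge and 68 mm below it.
- blue_hinge (a point): Middle of the blue door's hinge line, at the front edge of the locker's flat top, level with it; fixed. Locker: 140 mm wide, 215 deep, 190 high, on an 18 mm plywood board beside an alike one with a grey door. y axis: the hinge line (level); -x: to the front. Grip, this point and the tab lie in one upright plane square to the hinge line.
- blue_tab (a joint): Travel of the red release tab on the blue locker (m): 0 up, 0.016 fully down. Pushed down more than about 0.010 it frees the raised door, which then sinks shut by itself. A spring of about 4 to 7 N brings the tab up again.
- blue_tab_top (a point): Centre of the top face of the blue locker's red release tab, a plate 36 mm (front to back) by 42 mm, standing 26 mm above the locker's top, 45 mm behind the hinge; moves down with the tab. z up.
- grey_door (a joint): Opening angle of the grey door of the other, alike locker (rad): 0 shut. To be left alone.

How it is judged:
On the way, in this order (a step that is already met when the one before it is completed fails the run):
1. the blue door stands open, locked by its stay, with the robot off it (value of joint blue_door above 0.88 rad and contact force between each of the arm, the fingers and blue_door below 0.1 N and value of joint blue_tab below 0.004 m), for 0.5 s.
2. the red tab of the blue locker is pushed down while the door is up (value of joint blue_tab above 0.008 m and value of joint blue_door above 0.3 rad), for 0.02 s.
At the end, for the whole second after the job is handed in: The blue door is shut (within 0.06 rad) and at rest, its red tab is up again (within 4 mm), and the grey door is shut (within 0.06 rad) (value of joint each of blue_door, grey_door below 0.06 rad and velocity of joint blue_door between -0.05 and 0.05 rad/s and value of joint blue_tab below 0.004 m); the robot touches nothing.
It fails at once if the grey door is raised by more than 0.1 rad (value of joint grey_door above 0.1 rad).
It also fails if it takes over 40 s, if anything falls off the work surface, if the arm or the gripper's body presses on something with over 40 N, if the wrist force passes 120 N, or if a joint passes its speed limit or range.

### The arm

A 6-joint arm with a two-finger parallel gripper is mounted at the origin on a cart in front of the work surface, level with it; the furniture and walls round the work are solid. World frame = base frame: x ahead of the robot, y to its left, z up, the work surface at z = 0. Lengths are in m, angles in rad, forces in N, time in s.
With the tool pointing down it reaches from about 0.25 to 0.8 m from the base axis. Payload 8.5 kg.
Tool frame: the origin (TCP) lies between the finger pads; the fingertips stand 22 mm ahead of it and the grasp point (between the pads) lies 3 mm ahead of it (r.tcp_to_tips is the distance from the TCP to the fingertips, in m); x points along the fingers, y is the direction in which the jaws open and shut, and the axes are right-handed (so a half turn about x gives the same grasp; the last joint's range is limited). The gripper opens to 85 mm and grips with 20 to 120 N. Pads are 22 mm wide; open, the fingers measure 114 mm over their backs; the gripper's body (76 mm by 85 mm) begins 54 mm behind the grasp point. The pads swing forward as they close: fully open they stand 13 mm farther back than shut.
Start: joints at [1.322, 0.238, -0.013, 1.319, 0, 1.571], TCP at [0.129, 0.509, 0.253] pointing down, gripper open.
Joint ranges: [-2.66, 2.66], [-1.03, 1.9], [-1.14, 1.46], [-1.82, 2.27], [-1.45, 1.34], [-3.14, 3.14]. Speed limits (rad/s): [2.22, 2.22, 2.79, 3.14, 3.14, 3.14].

### API

Orientations are given as a 3x3 rotation matrix whose columns are the frame's x, y, z axes.
In Python, from bench import r, eyes gives the robot as it stands.
- The arm moves only by the tool carry_out, never from a script. Its argument "commands" is a list of rows, each an object of numbers: "tx", "ty", "tz": the shift along the tool's x, y, z in cm; "ax", "ay", "az": the turn, a rotation vector about the tool's x, y, z in degrees. A call has 1 to 20 rows; each row shifts and turns the commanded pose from where the row before left it, along the tool's axes as they then stand; what a row does not reach is not made up. A row lasts 1/10 s, in which the tool goes at most 50 mm and 8.59 degrees, less where a joint would pass 70% of its speed; a pose out of reach is approached as far as the arm can. A call is refused whole if a number of a shift passes 5 or a number of a turn 8.59, either way. A call with a gripper value outside its range is refused whole. "fingers" is the opening, from 0 (shut) to 1 (fully open), set as the call begins (left out, the last holds). The fingers move at their own pace and stop on an object; "force" is the grip in N (left out, the last holds). Time passes only in rows, so rows that do not move let the fingers close. It gives the time, the measured TCP pose, the force and the opening at its end, in the units of the state.
- r.state(): the state, without advancing time (a new reading comes with each control period).
- eyes.grab_frame(name): name is "side" or "top"; returns a dict with "img" (480x640x3 uint8, red, green, blue), "vertical_fov" (degrees; the focal length in pixels is half the picture's height over the tangent of half this angle, whatever the lens; pixels are square), "cx", "cy" (the principal point, pixels), "R" (3x3) and "t" (3): a world point X has camera coordinates R X + t. Camera axes: x right, y down, z forward; pixel columns grow to the right and rows downward; lengths in m; the calibration is good to about 2 mm. A picture is of the moment at which its call begins. There is no depth.
- r.close_job(): hands the job in, once; it reports no verdict.
The state is a dict: "time_s": time; "joints": joint angles; "joint_velocities": joint speeds; "tau": joint torques, N m; "tcp_pos": TCP position; "orientation": TCP orientation; "wrist_force": force on the tool from outside, world axes, zero at the start; "torque": the same for the moment, N m; "width": finger opening in m.
Only numpy, scipy, OpenCV 4.12 (cv2) and the standard library are available. Lean on these libraries where they do the work, as an engineer would, in place of code of your own. Each camera call takes 0.05 s, during which the arm holds its last target.

## Working session

There is one attempt and no reset: what is moved stays moved. The work goes in short steps, Python scripts to look and compute and a tool call to move; the robot and the scene stay as the last step left them, time stands still between calls to the robot, and variables do not carry over. Pictures are saved under pics/ and viewed, and the job is handed in when it is done.

Besides the shell and the picture viewer there is one more tool, called after ">>>" as a command line: name --argument value ..., lists and objects as JSON in quotes. carry_out: Moves the arm, as the interface text tells. Its arguments: {"type":"object","properties":{"commands":{"type":"array","items":{"type":"object","properties":{"tx":{"type":"number"},"ty":{"type":"number"},"tz":{"type":"number"},"ax":{"type":"number"},"ay":{"type":"number"},"az":{"type":"number"}}}},"fingers":{"type":"number"},"force":{"type":"number"}},"required":["commands"]}

```bash
mkdir -p pics; ls; python3 - <<'E'
from bench import r, eyes
import cv2
for n in ("side","top"):
    f=eyes.grab_frame(n); cv2.imwrite(f"pics/{n}0.png",f["img"][:,:,::-1])
    print(n,f["vertical_fov"],f["cx"],f["cy"],f["R"],f["t"])
s=r.state();print(s["time_s"],s["tcp_pos"],s["orientation"],s["width"])
E
```

```text
pics
side 42.79457085882263 308.53826385578634 232.7662987666068 [[ 0.96299708 -0.2692545   0.01177474]
 [-0.16899939 -0.63731052 -0.75184739]
 [ 0.20994246  0.72203692 -0.65923202]] [-0.509729    0.3599307   0.81969749]
top 48.13927916503863 318.4334941222761 239.89349443958812 [[-0.0210523  -0.99950433 -0.02340711]
 [-0.99743256  0.02260002 -0.06795244]
 [ 0.06844776  0.02191646 -0.99741394]] [0.15710432 0.56718358 1.03710177]
0.1 [0.12918672 0.50848547 0.25273514] [[-2.88980324e-04  2.46215915e-01  9.69214960e-01]
 [-1.30271013e-03  9.69214086e-01 -2.46216081e-01]
 [-9.99999110e-01 -1.33375775e-03  4.06641665e-05]] 0.08544592065653803
```

View pics/side0.png

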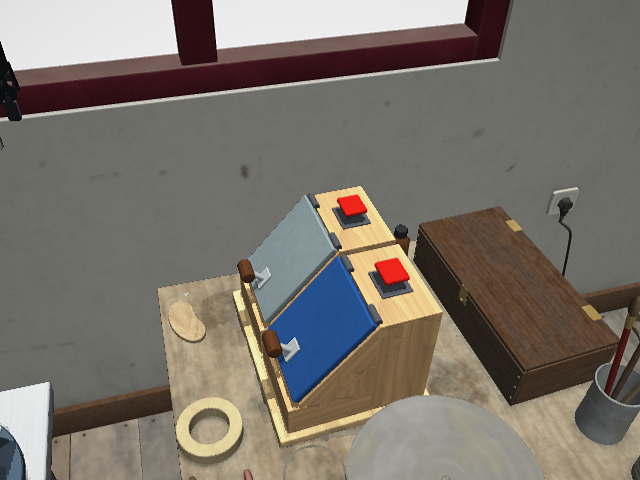

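View pics/top0.png

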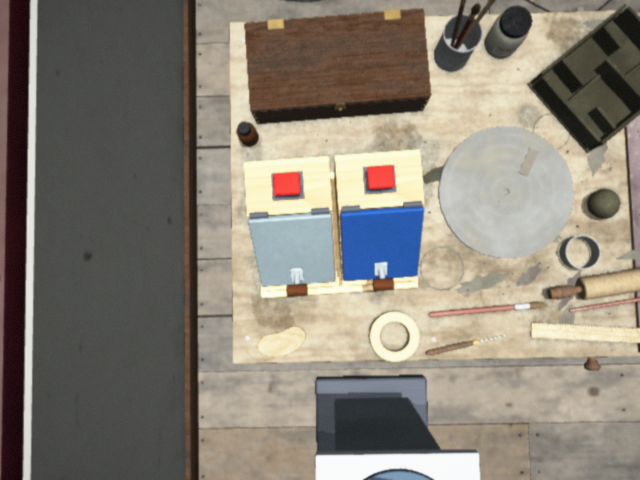

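The side view shows the blue locker's tab at about (391,271) and its grip at (272,343). In the top view they are at (380,178) and (383,284). I'll triangulate both.

```bash
cat > h.py <<'E'
import numpy as np, cv2
from bench import r, eyes
def K(f):
    F=240/np.tan(np.radians(f["vertical_fov"]/2)); return np.array([[F,0,f["cx"]],[0,F,f["cy"]],[0,0,1]])
def P(f): return K(f)@np.c_[np.array(f["R"]),np.array(f["t"])]
def tri(fs,ps):
    X=cv2.triangulatePoints(P(fs[0]),P(fs[1]),np.float64(ps[0]).reshape(2,1),np.float64(ps[1]).reshape(2,1)).ravel(); return X[:3]/X[3]
def proj(f,X):
    p=P(f)@np.r_[X,1]; return p[:2]/p[2]
def ray(f,p,z):
    R=np.array(f["R"]);c=-R.T@np.array(f["t"]);d=R.T@np.linalg.inv(K(f))@np.r_[p,1];return c+d*(z-c[2])/d[2]
def blobs(m,amin=30):
    n,l,s,c=cv2.connectedComponentsWithStats(m.astype(np.uint8)); return [(s[i],c[i],l==i) for i in range(1,n) if s[i][4]>amin]
def hsv(f): return cv2.cvtColor(f["img"],cv2.COLOR_RGB2HSV)
E
python3 - <<'E'
from h import *
np.set_printoptions(precision=4,suppress=True)
S=eyes.grab_frame("side");T=eyes.grab_frame("top")
for n,f in(("S",S),("T",T)):
    h=hsv(f); H,s,v=h[...,0].astype(int),h[...,1],h[...,2]
    for nm,m in(("red",((H<4)|(H>176))&(s>200)&(v>200)),("brown",(H<14)&(s>120)&(v<170)&(v>30)),("blue",(H>105)&(H<125)&(s>150))):
        for b in blobs(m):
            if b[0][4]<4000 or nm=="blue": 
                q=cv2.minAreaRect(np.argwhere(b[2])[:,::-1].astype(np.float32)); print(n,nm,b[0],b[1],np.round(cv2.boxPoints(q),1).tolist())
E
```

```text
S red [338 195  29  20 361] [351.7673 204.1773] [[337.6000061035156, 198.3000030517578], [362.3999938964844, 192.8000030517578], [366.20001220703125, 209.6999969482422], [341.3999938964844, 215.1999969482422]]
S red [375 258  34  25 523] [391.8126 269.9751] [[374.8999938964844, 262.6000061035156], [402.70001220703125, 255.10000610351562], [408.5, 277.1000061035156], [380.70001220703125, 284.5]]
S brown [337 200  30  17  59] [350.7627 211.1186] [[333.0, 211.5], [337.0, 200.0], [366.6000061035156, 210.1999969482422], [362.6000061035156, 221.6999969482422]]
S brown [474 209  21   9  75] [485.1067 213.1067] [[474.0, 209.0], [494.0, 209.0], [494.0, 217.0], [474.0, 217.0]]
S brown [426 220  29  23 212] [441.4104 230.3208] [[424.20001220703125, 224.60000610351562], [436.70001220703125, 213.5], [456.29998779296875, 235.5], [443.79998779296875, 246.60000610351562]]
S brown [448 222  12  12  38] [453.7368 226.7105] [[447.79998779296875, 226.1999969482422], [451.1000061035156, 221.39999389648438], [461.20001220703125, 228.1999969482422], [458.0, 233.0]]
S brown [426 230  12  11  35] [431.2857 2
[... 5787 characters left out ...]
38 125  19  20 180] [248.9667 136.4278] [[237.0, 132.60000610351562], [251.1999969482422, 124.30000305175781], [259.79998779296875, 139.0], [245.60000610351562, 147.3000030517578]]
T brown [373 279  20  12 194] [382.8351 284.1649] [[372.70001220703125, 280.1000061035156], [391.8999938964844, 278.3999938964844], [392.79998779296875, 288.3999938964844], [373.6000061035156, 290.1000061035156]]
T brown [287 285  20  11 191] [296.5393 289.9581] [[287.0, 285.0], [306.0, 285.0], [306.0, 295.0], [287.0, 295.0]]
T blue [ 341  207   82   73 5082] [380.7859 241.2926] [[340.3999938964844, 210.1999969482422], [421.8999938964844, 206.5], [425.1000061035156, 275.70001220703125], [343.5, 279.3999938964844]]
```

```bash
python3 - <<'E'
from h import *
a=eyes.grab_frame("side")["img"][180:420,220:450,::-1];b=eyes.grab_frame("top")["img"][140:310,240:430,::-1]
cv2.imwrite("pics/s1.png",cv2.resize(a,None,fx=2.4,fy=2.4,interpolation=cv2.INTER_CUBIC))
cv2.imwrite("pics/t1.png",cv2.resize(b,None,fx=3.5,fy=3.5,interpolation=cv2.INTER_CUBIC))
E
```

```text
(no output)
```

View pics/s1.png

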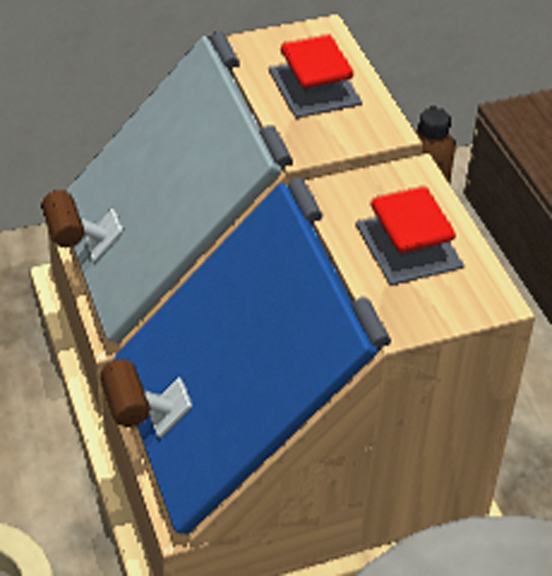

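View pics/t1.png

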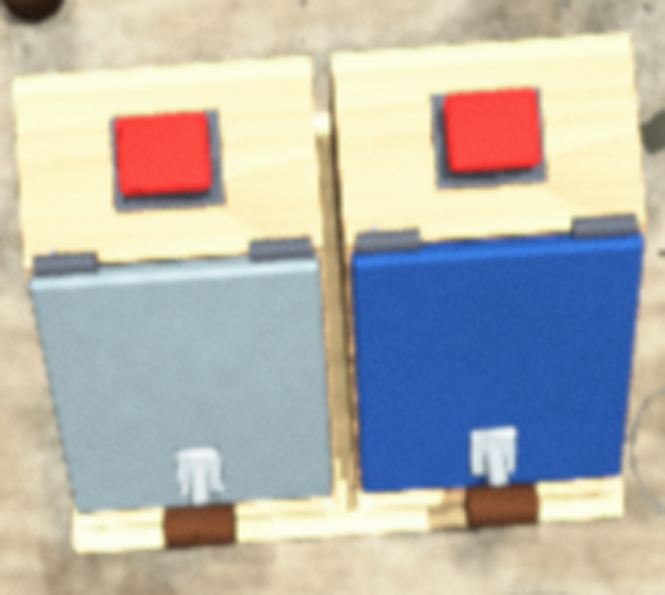

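The crops are clear: red tabs, and rollers with free ends. In the side view the blue roller centroid is (271.5,343.5) and the blue tab about (391.5,269.5). In the top view they are at (382.8,284.2) and about (380.5,177).

```bash
python3 - <<'E'
from h import *
np.set_printoptions(precision=4,suppress=True)
S=eyes.grab_frame("side");T=eyes.grab_frame("top")
R={}
for n,f in(("S",S),("T",T)):
    h=hsv(f); H,s,v=h[...,0].astype(int),h[...,1],h[...,2]
    m=((H<5)|(H>175))&(s>190)&(v>120)
    bs=blobs(m,150)
    for b in bs: print(n,b[0],b[1])
    R[n]=bs
pS=[b[1] for b in R["S"] if 375<b[1][0]<405 and 255<b[1][1]<285][0]
pT=[b[1] for b in R["T"] if 365<b[1][0]<395 and 160<b[1][1]<195][0]
tab=tri((S,T),(pS,pT)); grip=tri((S,T),((271.5,343.5),(382.8,284.2)))
print("tab",tab,"z-plane .234:",ray(S,pS,.234),ray(T,pT,.234),proj(S,tab)-pS,proj(T,tab)-pT)
print("grip",grip, ray(S,(271.5,343.5),.140),ray(T,(382.8,284.2),.14))
gS=(245.6,270.7);gT=(296.5,290)
print("ggrip",tri((S,T),(gS,gT)))
d=grip-tab; print("yaw",np.degrees(np.arctan2(-d[1],-d[0])),np.hypot(*d[:2]),d[2])
# roof line/door upper-edge in top: hinge line via two tab and two grips yaw
tabg=[b[1] for b in R["T"] if b[1][0]<310 and 160<b[1][1]<200]
if tabg: g=ray(T,tabg[0],.234)-ray(T,pT,.234);print("tab-tab",g,np.degrees(np.arctan2(-g[0],g[1])))
s=r.state();print(s["time_s"],s["tcp_pos"])
E
```

```text
S [337 195  30  21 410] [351.6195 204.8854]
S [375 258  34  26 580] [391.731  270.7655]Traceback (most recent call last):
  File "<stdin>", line 12, in <module>
IndexError: list index out of range
```

```bash
python3 - <<'E'
from h import *
np.set_printoptions(precision=4,suppress=True)
S=eyes.grab_frame("side");T=eyes.grab_frame("top")
print(T["img"][178,380],T["img"][184,287])
R={}
for n,f in(("S",S),("T",T)):
    i=f["img"].astype(int)
    m=(i[...,0]>130)&(i[...,0]>2.2*i[...,1])&(i[...,0]>2.2*i[...,2])
    R[n]=blobs(m,150)
    for b in R[n]: print(n,b[0],b[1])
pS=[b[1] for b in R["S"] if 375<b[1][0]<405 and 255<b[1][1]<285][0]
pT=[b[1] for b in R["T"] if 365<b[1][0]<395 and 160<b[1][1]<195][0]
tab=tri((S,T),(pS,pT)); grip=tri((S,T),((271.5,343.5),(382.8,284.2)))
print("tab",tab,"z-plane .234:",ray(S,pS,.234),ray(T,pT,.234),proj(S,tab)-pS)
print("grip",grip, ray(S,(271.5,343.5),.140),ray(T,(382.8,284.2),.14))
print("ggrip",tri((S,T),((245.6,270.7),(296.5,290))))
d=grip-tab; print("yaw",np.degrees(np.arctan2(-d[1],-d[0])),np.hypot(*d[:2]),d[2])
tabg=[b[1] for b in R["T"] if b[1][0]<310 and 160<b[1][1]<200]
g=ray(T,tabg[0],.234)-ray(T,pT,.234);print("tab-tab",g,np.degrees(np.arctan2(-g[0],g[1])))
g2=ray(T,(296.5,290),.14)-ray(T,(382.8,284.2),.14);print("grip-grip",np.degrees(np.arctan2(-g2[0],g2[1])))
E
```

```text
[251  77  67] [251  72  64]
S [337 195  30  21 407] [351.629  204.6388]
S [375 258  35  26 579] [391.7876 270.6045]
T [367 166  28  23 579] [380.1226 177.0397]
T [273 173  27  23 573] [286.2007 183.8307]
tab [0.6548 0.0397 0.2292] z-plane .234: [0.6532 0.0352 0.234 ] [0.6532 0.0404 0.234 ] [-0.4193  0.0598]
grip [0.4829 0.0319 0.138 ] [0.4827 0.0303 0.14  ] [0.4828 0.0321 0.14  ]
ggrip [0.476  0.1821 0.1383]
yaw 2.599278111723336 0.17212027616543865 -0.0911925784989559
tab-tab [-0.0071  0.1489  0.    ] 2.7304529957917367
grip-grip 2.6522861709368044
```

>>> carry_out --commands '[{"ax":-8.4},{"ax":-8.4},{}]' --fingers 1

```text
validation failed for argument at $.co...
```

```bash
cat >> h.py <<'E'
np.set_printoptions(precision=4,suppress=True)
F=np.array([.9989,.0463,0]);L=np.array([-.0463,.9989,0]);Z=np.array([0,0,1.])
G0=np.array([.4828,.0320,.1395]); HI=G0+.127*F+.068*Z; TAB=HI+.045*F+.026*Z
def grip(a):
    t=-np.arctan2(.068,.127)+a; return HI-.144*np.cos(t)*F+.144*np.sin(t)*Z
def show(tgt=None):
    s=r.state();o=np.array(s["orientation"]);p=np.array(s["tcp_pos"])
    print("t",s["time_s"],"tcp",p,"j",np.array(s["joints"]),"w",s["width"],"F",np.array(s["wrist_force"]))
    y=o[:,1];print("jaw yaw",np.degrees(np.arctan2(y[1],y[0])),"x axis",o[:,0])
    if tgt is not None: print("to go tool cm",o.T@(np.array(tgt)-p)*100)
E
python3 -c "
from h import *
print(r.tcp_to_tips,HI,TAB,grip(1.05))
show(G0+[0,0,.1])"
```

```text
0.022 [0.6097 0.0379 0.2075] [0.6546 0.04   0.2335] [0.4877 0.0322 0.2838]
t 0.5 tcp [0.1293 0.5088 0.2532] j [ 1.322   0.2382 -0.0136  1.3192 -0.      1.5708] w 0.0853441825496985 F [-0.0949 -0.4892  0.1925]
jaw yaw 75.74713867429939 x axis [-0.     -0.0002 -1.    ]
to go tool cm [  1.3823 -37.5046  46.0047]
```

>>> carry_out --commands '[{"ax":-8.4},{"ax":-8.4},{"tx":0}]' --fingers 1

```text
validation failed for argument at $.co...
```

```bash
python3 -c "
from h import *
show(G0+[0,0,.1])"
```

```text
t 0.5 tcp [0.1293 0.5088 0.2532] j [ 1.322   0.2382 -0.0136  1.3192 -0.      1.5708] w 0.0853441825496985 F [-0.0949 -0.4892  0.1925]
jaw yaw 75.74713867429939 x axis [-0.     -0.0002 -1.    ]
to go tool cm [  1.3823 -37.5046  46.0047]
```

Both calls were refused, so I'll try with all six keys in every row.

>>> carry_out --commands '[{"tx":0,"ty":0,"tz":0,"ax":-8.4,"ay":0,"az":0},{"tx":0,"ty":0,"tz":0,"ax":-8.4,"ay":0,"az":0},{"tx":0,"ty":0,"tz":0,"ax":0,"ay":0,"az":0}]' --fingers 1

```text
time_s: 0.8
tcp_pos: [0.1293, 0.5088, 0.2533]
orientation: [[0.0, -0.047, 0.999], [-0.0, 0.999, 0.047], [-1.0, -0.0, 0.0]]
wrist_force: [-0.8, -0.7, 0.9]
width: 0.0855
```

```bash
python3 -c "
from h import *
show(G0+[0,0,.1])"
```

```text
t 0.8 tcp [0.1293 0.5088 0.2533] j [ 1.322   0.2382 -0.0135  1.3192 -0.      1.2753] w 0.08548246016899114 F [-0.8026 -0.7417  0.8508]
jaw yaw 92.6744918854347 x axis [ 0. -0. -1.]
to go tool cm [  1.3814 -49.2804  33.0899]
```

>>> carry_out --commands '[{"tx":0,"ty":-3,"tz":2,"ax":0,"ay":0,"az":0},{"tx":0,"ty":-3,"tz":2,"ax":0,"ay":0,"az":0},{"tx":0,"ty":-3,"tz":2,"ax":0,"ay":0,"az":0},{"tx":0,"ty":-3,"tz":2,"ax":0,"ay":0,"az":0},{"tx":0,"ty":-3,"tz":2,"ax":0,"ay":0,"az":0},{"tx":0,"ty":-3,"tz":2,"ax":0,"ay":0,"az":0},{"tx":0,"ty":-3,"tz":2,"ax":0,"ay":0,"az":0},{"tx":0,"ty":-3,"tz":2,"ax":0,"ay":0,"az":0},{"tx":0,"ty":-3,"tz":2,"ax":0,"ay":0,"az":0},{"tx":0,"ty":-3,"tz":2,"ax":0,"ay":0,"az":0},{"tx":0,"ty":-3,"tz":2,"ax":0,"ay":0,"az":0},{"tx":0,"ty":-3,"tz":2,"ax":0,"ay":0,"az":0},{"tx":0,"ty":-3,"tz":2,"ax":0,"ay":0,"az":0},{"tx":0,"ty":-3,"tz":2,"ax":0,"ay":0,"az":0},{"tx":0,"ty":-3,"tz":2,"ax":0,"ay":0,"az":0},{"tx":0,"ty":-3,"tz":2,"ax":0,"ay":0,"az":0},{"tx":0,"ty":-1.3,"tz":1.1,"ax":0,"ay":0,"az":0},{"tx":0,"ty":0,"tz":0,"ax":0,"ay":0,"az":0},{"tx":0,"ty":0,"tz":0,"ax":0,"ay":0,"az":0}]'

```text
time_s: 2.7
tcp_pos: [0.4814, 0.0313, 0.2531]
orientation: [[-0.001, -0.042, 0.999], [0.0, 0.999, 0.042], [-1.0, 0.0, -0.001]]
wrist_force: [0.2, 0.6, 0.5]
width: 0.0852
```

```bash
python3 -c "
from h import *
show(G0)
f=eyes.grab_frame('side');cv2.imwrite('pics/s2.png',f['img'][...,::-1])"
```

```text
t 2.7 tcp [0.4814 0.0313 0.2531] j [ 0.0647  0.166  -0.1074  1.2983  0.0003  0.0228] w 0.08523762574759378 F [0.2042 0.5509 0.5133]
jaw yaw 92.40249012144102 x axis [-0.0009  0.0002 -1.    ]
to go tool cm [11.3634  0.0621  0.1534]
```

View pics/s2.png

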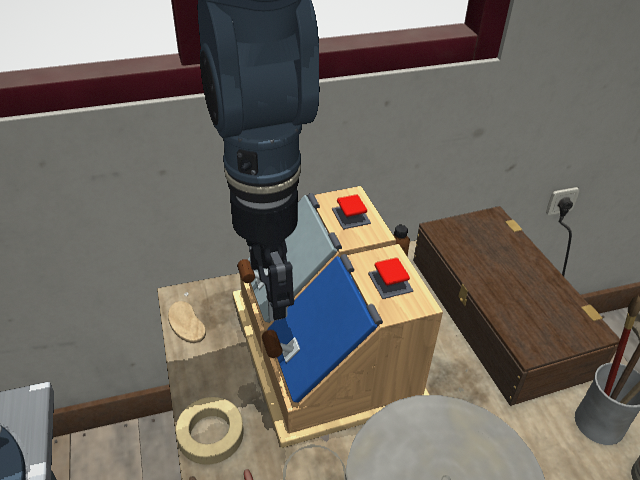

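>>> carry_out --commands '[{"tx":2.5,"ty":0.06,"tz":0.15,"ax":0,"ay":0,"az":0},{"tx":2.5,"ty":0,"tz":0,"ax":0,"ay":0,"az":0},{"tx":2,"ty":0,"tz":0,"ax":0,"ay":0,"az":0},{"tx":2,"ty":0,"tz":0,"ax":0,"ay":0,"az":0},{"tx":1,"ty":0,"tz":0,"ax":0,"ay":0,"az":0},{"tx":1,"ty":0,"tz":0,"ax":0,"ay":0,"az":0},{"tx":0,"ty":0,"tz":0,"ax":0,"ay":0,"az":0},{"tx":0,"ty":0,"tz":0,"ax":0,"ay":0,"az":0}]'

```text
time_s: 3.55
tcp_pos: [0.4835, 0.0319, 0.1438]
orientation: [[0.001, -0.045, 0.999], [-0.0, 0.999, 0.045], [-1.0, -0.0, 0.001]]
wrist_force: [-0.5, -0.3, 0.1]
width: 0.0853
```

>>> carry_out --commands '[{"tx":0,"ty":0,"tz":0,"ax":0,"ay":0,"az":0},{"tx":0,"ty":0,"tz":0,"ax":0,"ay":0,"az":0},{"tx":0,"ty":0,"tz":0,"ax":0,"ay":0,"az":0},{"tx":0,"ty":0,"tz":0,"ax":0,"ay":0,"az":0},{"tx":0,"ty":0,"tz":0,"ax":0,"ay":0,"az":0},{"tx":0,"ty":0,"tz":0,"ax":0,"ay":0,"az":0},{"tx":0,"ty":0,"tz":0,"ax":0,"ay":0,"az":0},{"tx":0,"ty":0,"tz":0,"ax":0,"ay":0,"az":0}]' --fingers 0 --force 40

```text
time_s: 4.35
tcp_pos: [0.4836, 0.0303, 0.144]
orientation: [[0.001, -0.044, 0.999], [-0.003, 0.999, 0.044], [-1.0, -0.003, 0.001]]
wrist_force: [-2.2, -8.3, 6.5]
width: 0.035
```

```bash
python3 -c "
from h import *
show(G0)
for a in np.arange(0,1.1,.07): print(round(a,2),(grip(a)-G0)@F*100,(grip(a)-G0)[2]*100)
f=eyes.grab_frame('side');cv2.imwrite('pics/s3.png',f['img'][...,::-1])"
```

```text
t 4.35 tcp [0.4836 0.0303 0.144 ] j [ 0.0644  0.2338 -0.3121  1.024  -0.003   0.0208] w 0.0349923549801577 F [-2.2364 -8.2962  6.4557]
jaw yaw 92.49609844912025 x axis [ 0.001  -0.0029 -1.    ]
to go tool cm [ 0.4495  0.1725 -0.0724]
0.0 0.005202436603888617 0.0027857100994316264
0.07 -0.43910004706392114 0.9073423540807812
0.14 -0.8190506528300537 1.8407612322268618
0.21 -1.1327883828199223 2.798470459345348
0.28 -1.3787765497909767 3.7757791761269477
0.35 -1.555810303825988 4.767900524971935
0.42 -1.6630225336873745 5.7699750960162275
0.49 -1.699888113927598 6.777094728518465
0.56 -1.6662264769532893 7.784326551028819
0.63 -1.5622024974453192 8.78673714259085
0.7 -1.3883256848026218 9.779416696634872
0.77 -1.1454476875654296 10.757503069208028
0.84 -0.8347581220411883 11.71620559375291
0.91 -0.45777874556444975 12.650828545789944
0.98 -0.016356002930232236 13.556794142573485
1.05 0.4873480174916382 14.429664965069417
```

View pics/s3.png

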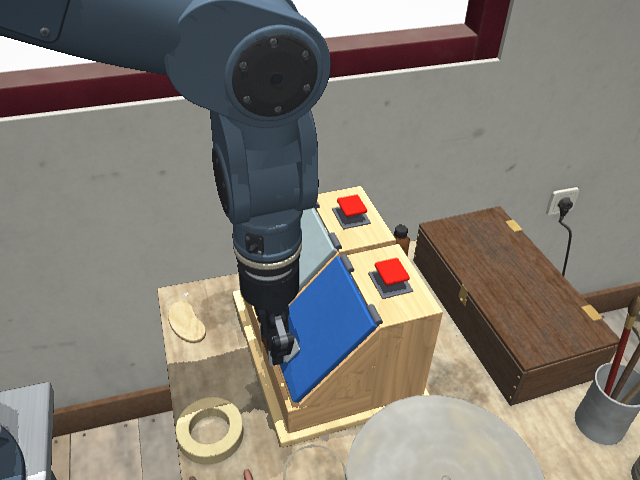

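>>> carry_out --commands '[{"tx":-0.45,"ty":-0.1,"tz":-0.22,"ax":0,"ay":0,"az":0},{"tx":-0.45,"ty":0,"tz":-0.22,"ax":0,"ay":0,"az":0},{"tx":-0.93,"ty":0,"tz":-0.38,"ax":0,"ay":0,"az":0},{"tx":-0.96,"ty":0,"tz":-0.31,"ax":0,"ay":0,"az":0},{"tx":-0.98,"ty":0,"tz":-0.25,"ax":0,"ay":0,"az":0},{"tx":-1,"ty":0,"tz":-0.18,"ax":0,"ay":0,"az":0}]'

```text
time_s: 5.0
tcp_pos: [0.468, 0.0296, 0.1913]
orientation: [[0.0, -0.044, 0.999], [-0.001, 0.999, 0.044], [-1.0, -0.001, 0.0]]
wrist_force: [6.3, -3.2, -6.0]
width: 0.0353
```

```bash
python3 -c "
from h import *
show(grip(.35))
f=eyes.grab_frame('side');cv2.imwrite('pics/s4.png',f['img'][...,::-1])"
```

```text
t 5.0 tcp [0.468  0.0296 0.1913] j [ 0.0637  0.1735 -0.2608  1.1362 -0.001   0.0196] w 0.035346449095383134 F [ 6.2798 -3.1575 -5.9908]
jaw yaw 92.5252525298859 x axis [ 0.0005 -0.001  -1.    ]
to go tool cm [ 0.4117  0.1764 -0.0646]
```

View pics/s4.png

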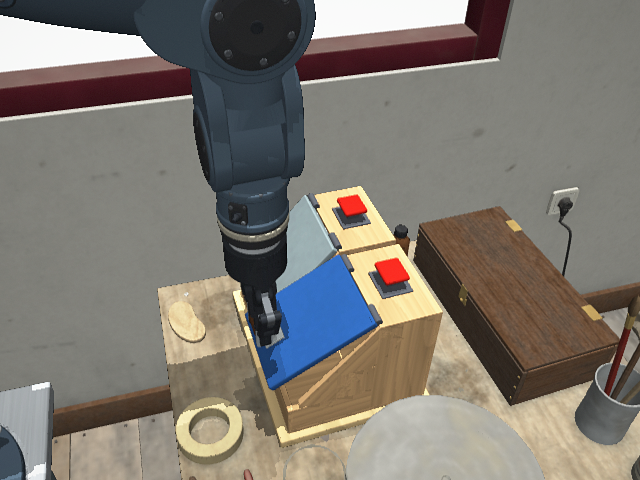

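>>> carry_out --commands '[{"tx":-1,"ty":0,"tz":-0.11,"ax":0,"ay":0,"az":0},{"tx":-1,"ty":0,"tz":-0.04,"ax":0,"ay":0,"az":0},{"tx":-1,"ty":0,"tz":0.03,"ax":0,"ay":0,"az":0},{"tx":-1,"ty":0,"tz":0.1,"ax":0,"ay":0,"az":0},{"tx":-1,"ty":0,"tz":0.17,"ax":0,"ay":0,"az":0},{"tx":-0.98,"ty":0,"tz":0.24,"ax":0,"ay":0,"az":0},{"tx":-0.96,"ty":0,"tz":0.31,"ax":0,"ay":0,"az":0},{"tx":-0.93,"ty":0,"tz":0.38,"ax":0,"ay":0,"az":0},{"tx":-0.9,"ty":0,"tz":0.44,"ax":0,"ay":0,"az":0},{"tx":-0.87,"ty":0,"tz":0.5,"ax":0,"ay":0,"az":0},{"tx":0,"ty":0,"tz":0,"ax":0,"ay":0,"az":0},{"tx":0,"ty":0,"tz":0,"ax":0,"ay":0,"az":0}]'

```text
time_s: 6.25
tcp_pos: [0.4878, 0.0305, 0.2877]
orientation: [[-0.001, -0.044, 0.999], [-0.001, 0.999, 0.044], [-1.0, -0.001, -0.001]]
wrist_force: [-0.3, -5.1, -4.0]
width: 0.0353
```

```bash
python3 -c "
from h import *
show(grip(1.05))
f=eyes.grab_frame('side');cv2.imwrite('pics/s5.png',f['img'][...,::-1])"
```

```text
t 6.25 tcp [0.4878 0.0305 0.2877] j [ 0.0629  0.1668 -0.0181  1.3867 -0.0009  0.0186] w 0.035309156344346664 F [-0.3169 -5.1104 -3.9547]
jaw yaw 92.53659081675677 x axis [-0.0008 -0.0009 -1.    ]
to go tool cm [ 0.3879  0.176  -0.0018]
```

View pics/s5.png

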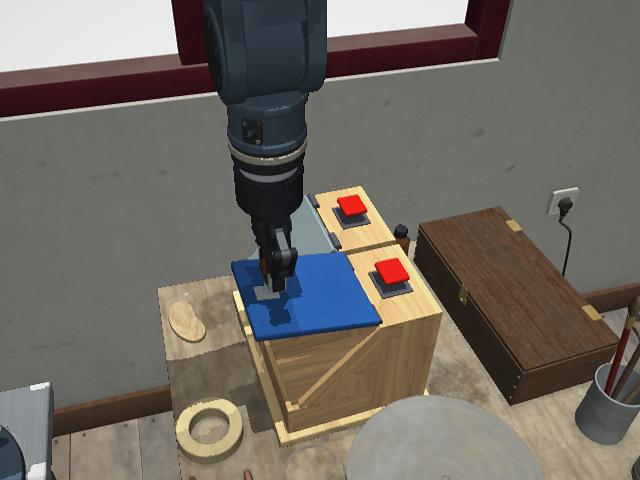

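>>> carry_out --commands '[{"tx":-0.2,"ty":0,"tz":0.13,"ax":0,"ay":0,"az":0},{"tx":0,"ty":0,"tz":0,"ax":0,"ay":0,"az":0},{"tx":0,"ty":0,"tz":0,"ax":0,"ay":0,"az":0}]'

```text
time_s: 6.6
tcp_pos: [0.4888, 0.0305, 0.2894]
orientation: [[-0.001, -0.044, 0.999], [-0.001, 0.999, 0.044], [-1.0, -0.001, -0.001]]
wrist_force: [-0.2, -5.6, -5.5]
width: 0.0355
```

>>> carry_out --commands '[{"tx":0,"ty":0,"tz":0,"ax":0,"ay":0,"az":0},{"tx":0,"ty":0,"tz":0,"ax":0,"ay":0,"az":0},{"tx":0,"ty":0,"tz":0,"ax":0,"ay":0,"az":0},{"tx":0,"ty":0,"tz":0,"ax":0,"ay":0,"az":0},{"tx":0,"ty":0,"tz":0,"ax":0,"ay":0,"az":0},{"tx":0,"ty":0,"tz":0,"ax":0,"ay":0,"az":0},{"tx":0,"ty":0,"tz":0,"ax":0,"ay":0,"az":0},{"tx":0,"ty":0,"tz":0,"ax":0,"ay":0,"az":0}]' --fingers 1

```text
time_s: 7.4
tcp_pos: [0.4892, 0.0309, 0.2894]
orientation: [[-0.0, -0.044, 0.999], [-0.0, 0.999, 0.044], [-1.0, -0.0, -0.0]]
wrist_force: [0.2, 0.8, -0.3]
width: 0.0854
```

```bash
python3 -c "
from h import *
show(TAB)
f=eyes.grab_frame('side');cv2.imwrite('pics/s6.png',f['img'][...,::-1])"
```

```text
t 7.4 tcp [0.4892 0.0309 0.2894] j [ 0.0631  0.1685 -0.0117  1.3907 -0.      0.0188] w 0.08544611591564485 F [ 0.2296  0.8414 -0.3229]
jaw yaw 92.54303824246911 x axis [-0. -0. -1.]
to go tool cm [ 5.5916  0.1695 16.5601]
```

View pics/s6.png

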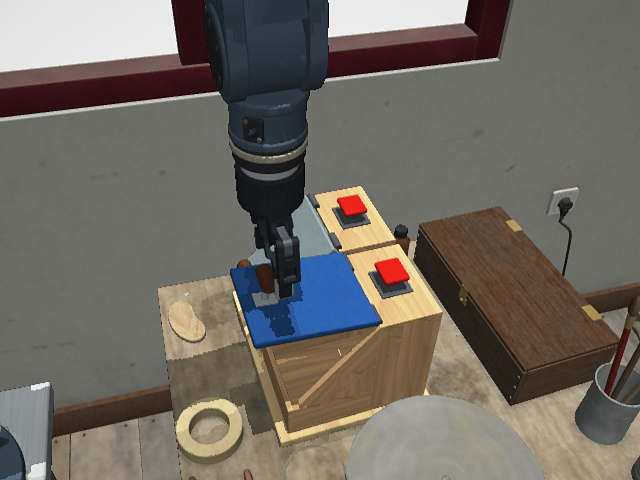

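The door stays up at about 0.95 with the fingers open clear of the roller at about (264,275). Next I lift off and move over the tab.

>>> carry_out --commands '[{"tx":-1.5,"ty":0,"tz":0,"ax":0,"ay":0,"az":0},{"tx":-2.5,"ty":0,"tz":0,"ax":0,"ay":0,"az":0},{"tx":-2.5,"ty":0,"tz":0,"ax":0,"ay":0,"az":0},{"tx":0,"ty":0,"tz":0,"ax":0,"ay":0,"az":0},{"tx":0,"ty":0,"tz":0,"ax":0,"ay":0,"az":0}]'

```text
time_s: 7.95
tcp_pos: [0.4895, 0.0309, 0.3544]
orientation: [[0.001, -0.044, 0.999], [-0.0, 0.999, 0.044], [-1.0, -0.0, 0.001]]
wrist_force: [-0.6, 0.4, -0.8]
width: 0.0855
```

>>> carry_out --commands '[{"tx":0,"ty":0.17,"tz":1.6,"ax":0,"ay":0,"az":0},{"tx":0,"ty":0,"tz":2.5,"ax":0,"ay":0,"az":0},{"tx":0,"ty":0,"tz":2.5,"ax":0,"ay":0,"az":0},{"tx":0,"ty":0,"tz":2.5,"ax":0,"ay":0,"az":0},{"tx":0,"ty":0,"tz":2.5,"ax":0,"ay":0,"az":0},{"tx":0,"ty":0,"tz":2.5,"ax":0,"ay":0,"az":0},{"tx":0,"ty":0,"tz":2.5,"ax":0,"ay":0,"az":0},{"tx":0,"ty":0,"tz":0,"ax":0,"ay":0,"az":0},{"tx":0,"ty":0,"tz":0,"ax":0,"ay":0,"az":0},{"tx":0,"ty":0,"tz":0,"ax":0,"ay":0,"az":0}]' --fingers 0

```text
time_s: 8.95
tcp_pos: [0.6542, 0.0399, 0.3541]
orientation: [[-0.001, -0.044, 0.999], [-0.0, 0.999, 0.044], [-1.0, -0.0, -0.001]]
wrist_force: [1.2, -0.9, -0.0]
width: -0.0002
```

```bash
python3 -c "
from h import *
show(TAB)
f=eyes.grab_frame('side');cv2.imwrite('pics/s7.png',f['img'][...,::-1])"
```

```text
t 8.95 tcp [0.6542 0.0399 0.3541] j [ 0.061   0.4837  0.6129  1.7011 -0.0001  0.0166] w -0.00015761004334029238 F [ 1.1922 -0.929  -0.0497]
jaw yaw 92.54604698667194 x axis [-0.0011 -0.0002 -1.    ]
to go tool cm [12.0563  0.001   0.0559]
```

View pics/s7.png

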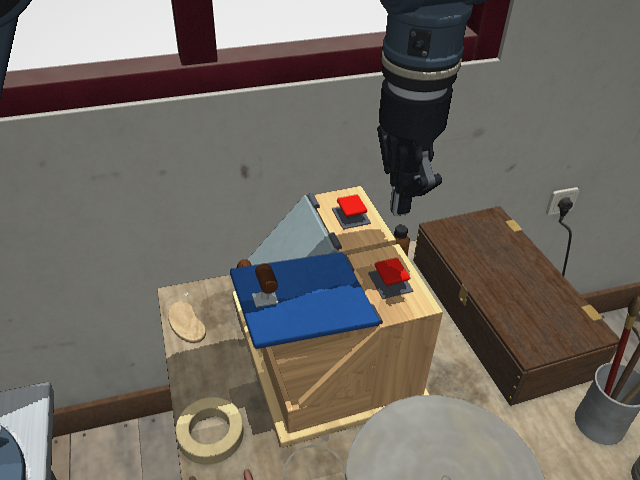

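The door stands open alone: board level, roller at (266,278). The closed fingers are over the tab.

>>> carry_out --commands '[{"tx":2.5,"ty":0,"tz":0.05,"ax":0,"ay":0,"az":0},{"tx":2.5,"ty":0,"tz":0,"ax":0,"ay":0,"az":0},{"tx":2.5,"ty":0,"tz":0,"ax":0,"ay":0,"az":0},{"tx":1.2,"ty":0,"tz":0,"ax":0,"ay":0,"az":0},{"tx":0.6,"ty":0,"tz":0,"ax":0,"ay":0,"az":0},{"tx":0,"ty":0,"tz":0,"ax":0,"ay":0,"az":0},{"tx":0,"ty":0,"tz":0,"ax":0,"ay":0,"az":0}]'

```text
time_s: 9.7
tcp_pos: [0.6558, 0.04, 0.2627]
orientation: [[0.002, -0.044, 0.999], [-0.0, 0.999, 0.044], [-1.0, -0.0, 0.002]]
wrist_force: [0.4, 0.5, 0.1]
width: -0.0001
```

>>> carry_out --commands '[{"tx":0.5,"ty":0,"tz":0,"ax":0,"ay":0,"az":0},{"tx":0.5,"ty":0,"tz":0,"ax":0,"ay":0,"az":0},{"tx":0.4,"ty":0,"tz":0,"ax":0,"ay":0,"az":0},{"tx":0.4,"ty":0,"tz":0,"ax":0,"ay":0,"az":0},{"tx":0,"ty":0,"tz":0,"ax":0,"ay":0,"az":0},{"tx":0,"ty":0,"tz":0,"ax":0,"ay":0,"az":0}]'

```text
time_s: 10.3
tcp_pos: [0.6561, 0.04, 0.2438]
orientation: [[0.001, -0.044, 0.999], [0.0, 0.999, 0.044], [-1.0, -0.0, 0.001]]
wrist_force: [3.9, 0.4, 4.8]
width: -0.0004
```

```bash
python3 -c "
from h import *
show(TAB)
f=eyes.grab_frame('side');cv2.imwrite('pics/s8.png',f['img'][...,::-1])"
```

```text
t 10.3 tcp [0.6561 0.04   0.2438] j [ 0.0609  0.4743  0.3182  1.4132 -0.0001  0.0166] w -0.00035298901091168194 F [3.8547 0.436  4.8147]
jaw yaw 92.54162203542582 x axis [ 0.0015  0.     -1.    ]
to go tool cm [ 1.0314  0.0017 -0.1499]
```

View pics/s8.png

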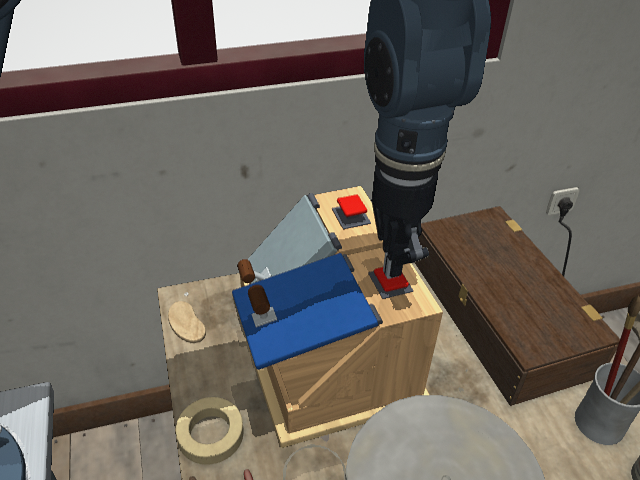

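The tab is down (red at (391,280)) and the door has started to sink. I'll hold briefly, then retreat upward.

>>> carry_out --commands '[{"tx":0,"ty":0,"tz":0,"ax":0,"ay":0,"az":0},{"tx":0,"ty":0,"tz":0,"ax":0,"ay":0,"az":0},{"tx":0,"ty":0,"tz":0,"ax":0,"ay":0,"az":0},{"tx":0,"ty":0,"tz":0,"ax":0,"ay":0,"az":0},{"tx":-1,"ty":0,"tz":0,"ax":0,"ay":0,"az":0},{"tx":-2,"ty":0,"tz":0,"ax":0,"ay":0,"az":0},{"tx":-2.5,"ty":0,"tz":0,"ax":0,"ay":0,"az":0},{"tx":-2.5,"ty":0,"tz":0,"ax":0,"ay":0,"az":0},{"tx":-2,"ty":0,"tz":0,"ax":0,"ay":0,"az":0},{"tx":0,"ty":0,"tz":0,"ax":0,"ay":0,"az":0},{"tx":0,"ty":0,"tz":0,"ax":0,"ay":0,"az":0},{"tx":0,"ty":0,"tz":0,"ax":0,"ay":0,"az":0},{"tx":0,"ty":0,"tz":0,"ax":0,"ay":0,"az":0},{"tx":0,"ty":0,"tz":0,"ax":0,"ay":0,"az":0},{"tx":0,"ty":0,"tz":0,"ax":0,"ay":0,"az":0},{"tx":0,"ty":0,"tz":0,"ax":0,"ay":0,"az":0},{"tx":0,"ty":0,"tz":0,"ax":0,"ay":0,"az":0},{"tx":0,"ty":0,"tz":0,"ax":0,"ay":0,"az":0},{"tx":0,"ty":0,"tz":0,"ax":0,"ay":0,"az":0},{"tx":0,"ty":0,"tz":0,"ax":0,"ay":0,"az":0}]'

```text
time_s: 12.35
tcp_pos: [0.6555, 0.04, 0.3434]
orientation: [[0.0, -0.044, 0.999], [-0.0, 0.999, 0.044], [-1.0, -0.0, 0.0]]
wrist_force: [-0.6, -0.7, 0.3]
width: 0.0001
```

>>> carry_out --commands '[{"tx":0,"ty":0,"tz":0,"ax":0,"ay":0,"az":0},{"tx":0,"ty":0,"tz":0,"ax":0,"ay":0,"az":0},{"tx":0,"ty":0,"tz":0,"ax":0,"ay":0,"az":0},{"tx":0,"ty":0,"tz":0,"ax":0,"ay":0,"az":0},{"tx":0,"ty":0,"tz":0,"ax":0,"ay":0,"az":0},{"tx":0,"ty":0,"tz":0,"ax":0,"ay":0,"az":0},{"tx":0,"ty":0,"tz":0,"ax":0,"ay":0,"az":0},{"tx":0,"ty":0,"tz":0,"ax":0,"ay":0,"az":0},{"tx":0,"ty":0,"tz":0,"ax":0,"ay":0,"az":0},{"tx":0,"ty":0,"tz":0,"ax":0,"ay":0,"az":0},{"tx":0,"ty":0,"tz":0,"ax":0,"ay":0,"az":0},{"tx":0,"ty":0,"tz":0,"ax":0,"ay":0,"az":0},{"tx":0,"ty":0,"tz":0,"ax":0,"ay":0,"az":0},{"tx":0,"ty":0,"tz":0,"ax":0,"ay":0,"az":0},{"tx":0,"ty":0,"tz":0,"ax":0,"ay":0,"az":0},{"tx":0,"ty":0,"tz":0,"ax":0,"ay":0,"az":0},{"tx":0,"ty":0,"tz":0,"ax":0,"ay":0,"az":0},{"tx":0,"ty":0,"tz":0,"ax":0,"ay":0,"az":0},{"tx":0,"ty":0,"tz":0,"ax":0,"ay":0,"az":0},{"tx":0,"ty":0,"tz":0,"ax":0,"ay":0,"az":0}]'

```text
time_s: 14.35
tcp_pos: [0.6555, 0.04, 0.3434]
orientation: [[-0.0, -0.044, 0.999], [-0.0, 0.999, 0.044], [-1.0, -0.0, -0.0]]
wrist_force: [-0.3, 0.3, 0.3]
width: -0.0001
```

```bash
python3 -c "
from h import *
show()
f=eyes.grab_frame('side');cv2.imwrite('pics/s9.png',f['img'][...,::-1])
i=f['img'].astype(int); m=(i[...,0]>100)&(i[...,0]>2.2*i[...,1])&(i[...,0]>2.2*i[...,2])
for b in blobs(m,150): print('red',b[0],b[1])
h=hsv(f);H,s,v=h[...,0].astype(int),h[...,1],h[...,2]
for b in blobs((H<14)&(s>120)&(v<170)&(v>30),150):
  if b[1][0]<300: print('roller',b[0],b[1])"
```

```text
t 14.35 tcp [0.6555 0.04   0.3434] j [ 0.061   0.4814  0.5818  1.6712 -0.0001  0.0166] w -9.540332966844832e-05 F [-0.277   0.3346  0.2921]
jaw yaw 92.54378886990827 x axis [-0.     -0.0001 -1.    ]
red [337 195  30  21 426] [351.5563 204.9554]
red [375 258  35  27 596] [391.8792 270.9027]
roller [237 260  18  23 274] [245.7226 270.8321]
roller [262 331  20  27 369] [271.5285 343.6369]
```

View pics/s9.png

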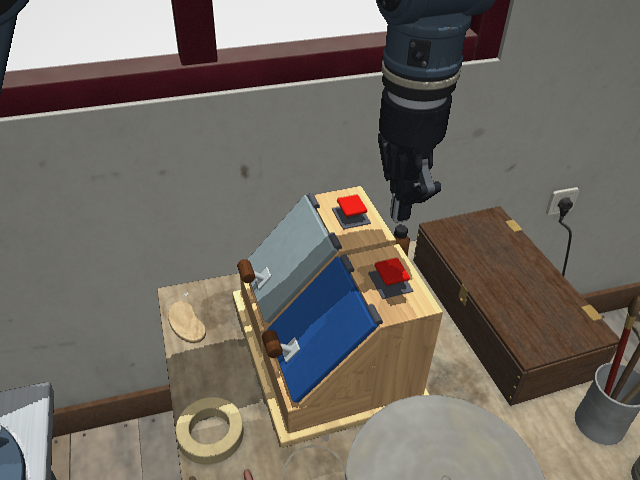

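The door is shut. The rollers are at (271.5,343.6) and (245.7,270.8), and the blue tab at (391.9,270.9) is up again. All are within 0.3 px of their starting pixels.

```bash
python3 -c "
from bench import r
print(r.close_job())"
```

```text
the job is handed in; nothing more can be done
None
```

The trial of the blue locker's stay is finished and handed in; the system gave no verdict.

- **Opening:** I pinched the grip by its ends and raised the door to about 1.07 rad. I then let go and lifted clear. The door stood open by itself, and it was still up in a picture about 1.5 s later.
- **Release:** I pushed the red tab down about 12 mm with the closed fingertips. The door began to sink straight away, so I moved the fingers off.
- **Last checks, about 4 s after the push:** Both grips and the blue tab were within 0.3 px of where they started in the side view. That means the blue door is shut, the tab is up and the grey door was not moved. The wrist force was about 0.5 N, which is noise, and the clock read about 14.4 s at hand-in.

**What went wrong:** The first two move calls were refused because their rows did not have all six numbers; nothing moved. The grasp was about 1.7 mm off sideways, giving a harmless side force of up to 8 N while gripping. No check disagreed, though I judged the door angles from pictures and arm position because they can't be read directly.

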